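Strap the laundry supply pipe into its bracket with a U-bolt

ROBOT

A 7-joint arm with a two-finger parallel gripper is mounted at the origin on the work surface. World frame = base frame: x ahead of the robot, y to its left, z up, the work surface at z = 0. Lengths are in m, angles in rad, forces in N, time in s.
With the tool pointing down it reaches from about 0.4 to 0.85 m from the base axis. Payload 10.4 kg.
Tool frame: the origin (TCP) lies midway between the tips of the shut fingers; the grasp point (between the pads) lies 19 mm behind it; z points along the fingers, y is the line along which they close (so a half turn about z gives the same grasp; the last joint's range is limited). The gripper opens to 87 mm and grips with 3 to 60 N. Pads are 19 mm wide; open, the fingers measure 117 mm over their backs; the gripper's body (75 mm by 190 mm) begins 51 mm behind the grasp point.
Start: joints at [-1.34, 0.332, -0.065, 1.46, 0.022, 1.35, -0.088], TCP at [0.157, 0.605, 0.223] pointing down, gripper open.
Joint ranges: [-2.6, 2.6], [-0.5, 2.12], [-1.47, 1.34], [0.16, 2.42], [-1.27, 4.41], [0.06, 2.06], [-2.6, 2.6]. Speed limits (rad/s): [2.22, 2.22, 2.79, 2.79, 3.14, 3.14, 3.14].

INTERFACE

Orientations are given as a unit quaternion [x, y, z, w].
In Python, from bench import r gives the robot as it stands.
- The arm moves only by the tool move_arm, never from a script. Its argument "targets" is a list of rows, each a list of 3 entries, a list of its own where there are three numbers: the shift along the tool's x, y, z in cm, then the turn, a rotation vector about the tool's x, y, z in rad, then the opening in per cent of the stroke, from 0 (shut) to 100 (fully open). In form: [[[x, y, z], [wx, wy, wz], gripper], ...]. A call has 1 to 20 rows; each row shifts and turns the commanded pose from where the row before left it, along the tool's axes as they then stand; what a row does not reach is not made up. A row lasts 1/8 s, in which the tool goes at most 62.5 mm and 10.7 degrees, less where a joint would pass 70% of its speed; a pose out of reach is approached as far as the arm can. A call with a gripper value outside its range is refused whole. The fingers move at their own pace and stop on an object; "grip_force" is the grip in N (left out, the last holds). Time passes only in rows, so rows that do not move let the fingers close. It gives the time, the measured TCP pose, the force, the opening and the grip force at its end, in the units of the state.
- r.read_state(): the state, without advancing time (a new reading comes with each control period).
- r.camera(name): name is "scene" or "top" or "wrist"; returns a dict with "image" (420x560x3 uint8, blue, green, red), "vertical_fov" (degrees; the focal length in pixels is half the picture's height over the tangent of half this angle, whatever the lens; pixels are square), "cx", "cy" (the principal point, pixels), "cam_to_world" (4x4, takes a point from camera to world coordinates). Camera axes: x right, y down, z forward; pixel columns grow to the right and rows downward; lengths in m; the calibration is good to about 2 mm. The wrist camera is an equidistant fisheye: a pixel r from the principal point sees the ray r / f radians off the axis. A picture is of the moment at which its call begins. There is no depth.
- r.close_job(): hands the job in; it is judged then, once.
The state is a dict: "time": time; "joint_positions": joint angles; "joint_vel": joint speeds; "joint_torque": joint torques, N m; "ee_pos": TCP position; "eef_rot": TCP orientation; "ft_force": force on the tool from outside, world axes, zero at the start; "torque": the same for the moment, N m; "width": finger opening in m; "grip_force": force on a finger pad.
Only numpy, scipy, OpenCV 4.12 (cv2) and the standard library are available. Lean on these libraries where they do the work, as an engineer would, in place of code of your own. Each camera call takes 0.05 s, during which the arm holds its last target. There are 200 camera calls.

TASK

Take the U-bolt out of its wooden holder, set it astride the copper pipe and feel both of its legs into the two holes of the bracket plate without forcing them. Then press the pipe down with the U-bolt, firmly but gently (about 20 N is plenty, never more than 60 N), until the pipe is fully home in its saddle, and let go with the U-bolt upright on the pipe. Leave the jug, the carton and the wrench where they are.

Things in the scene. Friction and masses are not known exactly. Their poses are not given: they have to be found in the camera images.
- ubolt: U-bolt: 8 mm steel rod bent to a U, crown filled by a blue block 38 (x) by 14 (y) by 30 mm (z). Origin: middle of the block's flat underside (saddle face), z up. Legs run down at x = +-24 mm to z = -60 mm, tips barely tapered. Two 5 mm cheeks (inner faces x = +-15) go 10 mm below the face, beside the pipe. Same turned half round. Starts upright in the holder, origin about 70 mm up. About 0.2 kg.
- grip (a point): grip point of the U-bolt, in the blue block, 24 mm straight above the saddle face. Pinch here across the block's 14 mm (along the U-bolt's y), pads flat on it, with 30 to 60 N (more squeezes it askew): fingertips that end at least 3 mm above the saddle face clear the pipe. The rod arches up to 14 mm above this point. Lift at least 40 mm straight up to clear the holder.
- holder: fixed wooden block 110 mm (x) by 60 mm (y) by 45 mm high, origin at its underside's centre on the table; two 10.5 mm holes at x = +-24 mm, 35 mm deep, hold the U-bolt's legs with play. Its x and y run as the U-bolt's, nearly.
- bracket: fixed grey pipe support, base 120 mm (x) by 200 mm (y), origin at its underside's centre on the table, z up. The 28 mm copper pipe runs level along its y axis at x = 0, 248 mm long with 36 mm brass ends, over an aluminium plate. Dark guide posts, 122 mm high, stand both sides of the pipe at y = +-82 mm.
- plate_mid (a point): the support's middle, in the plate's top face (70 mm up, axes of the support). Plate 112 (x) by 100 (y) by 8 mm thick; two open holes at x = +-24 mm, 12.4 mm in x, 10.4 mm in y. It is bolted tight through slots, so both holes are shifted together along y by an unknown amount up to 16 mm either way from this point: feel for them by sliding the leg tips lightly on the plate, or look.
- pipe (a joint): how far the copper pipe stands above its saddle, in m: 0 = fully home (top of the pipe 102 mm above the table), up to 0.015 = raised (it starts 8 to 14 mm up). It slides straight down, stiffly and springless, under about 9 N of push, stays where it is left, and meets a hard stop at 0.
- jug: white and blue detergent jug, 94 mm across, 193 mm high, loose, not to be disturbed; origin at its underside's centre
- carton: red and orange carton 70 x 110 x 120 mm high, loose, not to be disturbed; origin at its underside's centre
- wrench: steel wrench 160 mm long lying flat on the table, loose, not to be disturbed; origin at its underside's centre
Things that resemble listed ones, but are neither listed nor needed, are in the scene too. Of the things shaped like the holder, the wooden one is meant.

How it is judged:
On the way, in this order (a step that is already met when the one before it is completed fails the run):
1. the U-bolt is lifted clear of its holder (height (world z) of ubolt above 0.115 m and horizontal distance between ubolt and holder above 0.05 m), for 0.05 s.
2. both legs are in the plate's holes, astride the pipe, while the pipe is still raised at least 3 mm (x of ubolt in the frame of bracket between -0.008 and 0.008 m and y of ubolt in the frame of bracket between -0.02 and 0.02 m and angle between ubolt's own z axis and vertical below 0.14 rad and angle between the y axis of ubolt and the y axis of bracket, either way round below 0.14 rad and z of ubolt in the frame of bracket below 0.1235 m and value of joint pipe above 0.003 m), for 0.05 s.
3. the pipe is pressed home with the U-bolt sitting on it (x of ubolt in the frame of bracket between -0.008 and 0.008 m and y of ubolt in the frame of bracket between -0.02 and 0.02 m and angle between ubolt's own z axis and vertical below 0.14 rad and angle between the y axis of ubolt and the y axis of bracket, either way round below 0.14 rad and z of ubolt in the frame of bracket below 0.105 m and value of joint pipe below 0.002 m), for 0.2 s.
At the end, for the whole second after the job is handed in: The pipe is home (within 2 mm of its stop), the U-bolt sits on it with its saddle face 98 to 105 mm above the support's underside, within 8 mm across and 20 mm along of the support's middle, within 0.14 rad of upright and square to the pipe, released and at rest (all of step 3 and z of ubolt in the frame of bracket above 0.098 m and linear speed of ubolt below 0.02 m/s and contact force between the fingers and ubolt below 0.1 N); the robot touches nothing.
It fails at once if the U-bolt is forced: it presses on the plate, the pipe or the support with more than 60 N (contact force between ubolt and bracket above 60 N).
It fails at once if the jug is moved more than 30 mm (distance of jug from where it was at the start of the episode above 0.03 m).
It fails at once if the carton is moved more than 30 mm (distance of carton from where it was at the start of the episode above 0.03 m).
It fails at once if the wrench is moved more than 30 mm (distance of wrench from where it was at the start of the episode above 0.03 m).
It also fails if it takes over 72 s, if anything falls off the work surface, if the arm or the gripper's body presses on something with over 40 N, if the wrist force passes 120 N, or if a joint passes its speed limit or range.

## Working session

There is one attempt and no reset: what is moved stays moved. The work goes in short steps, Python scripts to look and compute and a tool call to move; the robot and the scene stay as the last step left them, time stands still between calls to the robot, and variables do not carry over. Pictures are saved under pics/ and viewed, at most 10 in all, crops included, and the job is handed in when it is done.

Besides the shell and the picture viewer there is one more tool, called after "Call:" as a command line: name --argument value ..., lists and objects as JSON in quotes. move_arm: Moves the arm, as the interface text tells. Its arguments: {"type":"object","properties":{"targets":{"type":"array"},"grip_force":{"type":"number"}},"required":["targets"]}

```bash
ls; mkdir -p pics; python3 - <<'E'
from bench import r
import cv2,numpy as np
for n in("scene","top"):
    c=r.camera(n);cv2.imwrite(f"pics/{n}0.png",c["image"]);print(n,c["vertical_fov"],c["cx"],c["cy"],np.round(c["cam_to_world"],3).tolist())
s=r.read_state();print(s)
E
```

```text
pics
scene 43.17153725965409 272.37677052291855 214.52742889690487 [[0.843, 0.301, -0.446, 1.304], [0.538, -0.439, 0.72, -1.11], [0.021, -0.846, -0.532, 0.917], [0.0, 0.0, 0.0, 1.0]]
top 51.6075114988449 281.09977744726586 211.79106862331787 [[0.011, -0.986, 0.166, 0.413], [-1.0, -0.013, -0.007, 0.005], [0.009, -0.166, -0.986, 1.236], [0.0, 0.0, 0.0, 1.0]]
{'time': 0.1, 'joint_positions': array([-1.33956589,  0.33280332, -0.06469326,  1.46084303,  0.02162103,
        1.34994348, -0.08853814]), 'joint_vel': array([-0.00042359, -0.00109142,  0.00025092, -0.00051988,  0.00081582,
        0.00152845,  0.00115514]), 'joint_torque': array([ 6.35099314e-04, -6.24543786e+01,  2.37778283e-02, -3.90716493e+01,
       -6.16394053e-02,  3.65362794e-02,  5.09983761e-05]), 'ee_pos': array([0.15687203, 0.60462564, 0.22184368]), 'eef_rot': array([ 1.26585152e-01,  9.91955531e-01, -6.49271714e-04, -4.09963128e-05]), 'ft_force': array([ 0.08999209,  0.34179093, -0.21038605]), 'torque': array([-0.07565063,  0.01379914,  0.03706305]), 'grip_force': 0.0, 'width': 0.08713091176055682}
```

View pics/scene0.png

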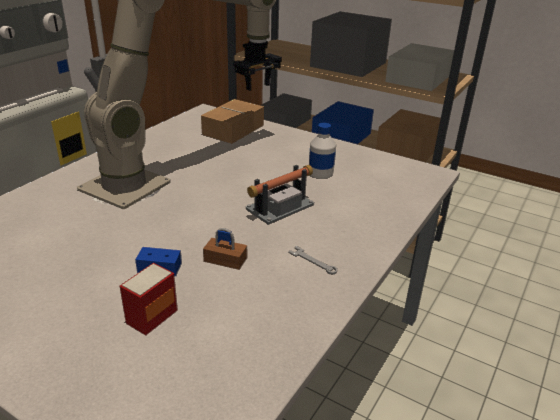

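View pics/top0.png

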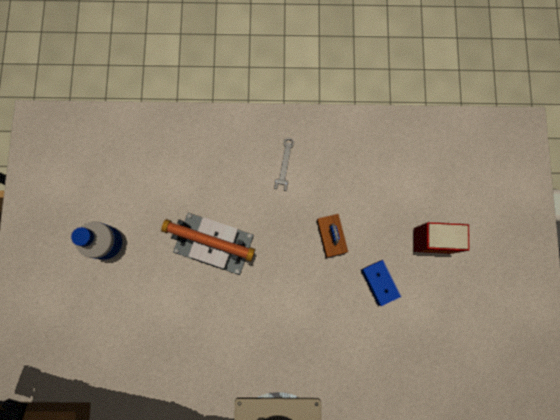

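The scene view shows the bracket at about (280,195), the holder with the U-bolt at (226,250), and a blue decoy at (159,261). In the top view the holder is at (333,236), with the pipe running from (165,226) to (254,256). I'll take an enlarged crop for a closer look.

```bash
cat > h.py <<'E'
import numpy as np, cv2
from scipy.spatial.transform import Rotation as R
from bench import r
def ray(c,u,v,fish=False):
    f=c["image"].shape[0]/2/np.tan(np.radians(c["vertical_fov"])/2)
    d=np.array([(u-c["cx"])/f,(v-c["cy"])/f])
    if fish:
        t=np.hypot(*d); d=np.array([*(d/max(t,1e-9)*np.sin(t)),np.cos(t)])
    else: d=np.array([*d,1.])
    T=np.array(c["cam_to_world"]); return T[:3,3],T[:3,:3]@d
def at(c,u,v,z,fish=False):
    o,d=ray(c,u,v,fish); return o+d*(z-o[2])/d[2]
def proj(c,p,fish=False):
    T=np.array(c["cam_to_world"]); q=T[:3,:3].T@(np.asarray(p)-T[:3,3])
    f=c["image"].shape[0]/2/np.tan(np.radians(c["vertical_fov"])/2)
    if fish:
        n=np.hypot(q[0],q[1]); k=np.arctan2(n,q[2])/max(n,1e-9)
    else: k=1/q[2]
    return np.array([c["cx"]+f*k*q[0],c["cy"]+f*k*q[1]])
E
python3 - <<'E'
from h import *
c=r.camera("top");im=c["image"]
cv2.imwrite("pics/c1.png",cv2.resize(im[195:285,155:355],None,fx=4,fy=4,interpolation=cv2.INTER_CUBIC))
for n,u,v,z in [("ubolt top",335,232,.1),("hold",333,236,.045),("pipeA",165,226,.098),("pipeB",254,256,.098)]: print(n,at(c,u,v,z).round(3))
s=r.camera("scene")
E
```

```text
ubolt top [ 0.552 -0.146  0.1  ]
hold [ 0.548 -0.147  0.045]
pipeA [0.563 0.303 0.098]
pipeB [0.487 0.066 0.098]
```

View pics/c1.png

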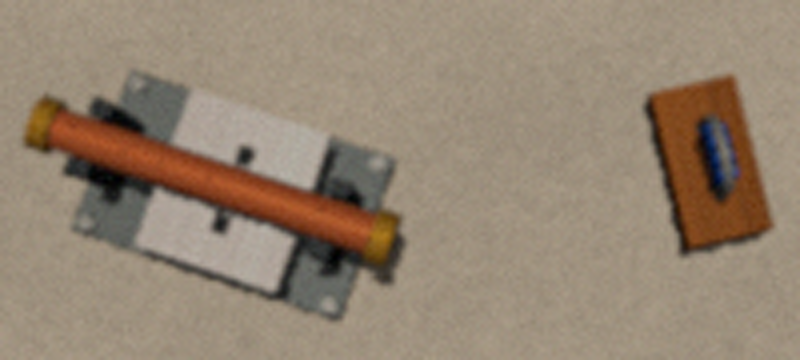

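The crop shows the plate holes at (246,155) and (220,225), the plate corners, the holder top corners and the U-bolt crown running from (710,120) to (725,195). Next I compute the poses.

```bash
python3 - <<'E'
from h import *
c=r.camera("top")
f=lambda u,v,z:at(c,155+(u-1.5)/4,195+(v-1.5)/4,z)
H=[f(u,v,.045) for u,v in[(650,95),(733,77),(773,228),(688,250)]]
print("holder",np.mean(H,0).round(4),[np.linalg.norm(H[i]-H[i-1]).round(3) for i in range(4)])
d=H[1]-H[2]+H[0]-H[3];print("x axis deg",np.degrees(np.arctan2(d[1],d[0])))
a,b=f(710,118,.105),f(725,197,.105);print("crown",a,b,np.linalg.norm(a-b),(a+b)/2, np.degrees(np.arctan2(*(a-b)[1::-1])))
P=[f(u,v,.07) for u,v in[(190,88),(334,138),(281,293),(135,247)]]
print("plate",np.mean(P,0).round(4),[np.linalg.norm(P[i]-P[i-1]).round(3) for i in range(4)])
h=[f(246,155,.07),f(220,225,.07)];print("holes",h,np.linalg.norm(h[0]-h[1]),(h[0]+h[1])/2,np.degrees(np.arctan2(*(h[0]-h[1])[1::-1])))
A,B=f(45,123,.1),f(382,238,.1);d=A-B;print("pipe",A,B,np.linalg.norm(d),(A+B)/2,np.degrees(np.arctan2(d[1],d[0])))
s=r.read_state();print(s["ee_pos"],R.from_quat(s["eef_rot"]).as_matrix().round(3))
w=r.camera("wrist");T=np.array(w["cam_to_world"]);X=R.from_quat(s["eef_rot"]).as_matrix();print((X.T@(T[:3,3]-s["ee_pos"])).round(3),(X.T@T[:3,:3]).round(3),w["vertical_fov"])
E
```

```text
holder [ 0.55   -0.1456  0.045 ] [np.float64(0.11), np.float64(0.059), np.float64(0.108), np.float64(0.061)]
x axis deg 13.839185229651484
crown [ 0.57220031 -0.13767337  0.105     ] [ 0.52025586 -0.14704779  0.105     ] 0.052783571476644746 [ 0.54622808 -0.14236058  0.105     ] 10.23005618044011
plate [0.5237 0.1777 0.07  ] [np.float64(0.113), np.float64(0.104), np.float64(0.109), np.float64(0.103)]
holes [array([0.54803658, 0.1712722 , 0.07      ]), array([0.50070361, 0.18696293, 0.07      ])] 0.0498659036060731 [0.52437009 0.17911757 0.07      ] -18.340190314029297
pipe [0.56412194 0.29987059 0.1       ] [0.49124536 0.07646508 0.1       ] 0.23499152567413267 [0.52768365 0.18816784 0.1       ] 71.93327974391761
[0.15694077 0.60484587 0.22221067] [[-0.968  0.251 -0.   ]
 [ 0.251  0.968 -0.001]
 [-0.    -0.001 -1.   ]]
[ 0.066  0.001 -0.163] [[ 0.    -0.97  -0.243]
 [ 1.     0.    -0.   ]
 [ 0.    -0.243  0.97 ]] 65.70646984690485
```

Call:
move_arm --targets '[[[-4.4, -4.1, -0.4], [0, 0, 0], 100], [[-4.4, -4.1, -0.4], [0, 0, 0], 100], [[-4.4, -4.1, -0.4], [0, 0, 0], 100], [[-4.4, -4.1, -0.4], [0, 0, 0], 100], [[-4.4, -4.1, -0.4], [0, 0, 0], 100], [[-4.4, -4.1, -0.4], [0, 0, 0], 100], [[-4.4, -4.1, -0.4], [0, 0, 0], 100], [[-4.4, -4.1, -0.4], [0, 0, 0], 100], [[0, 0, 0], [0, 0, 0], 100]]'

```text
time: 1.42
ee_pos: [0.4176, 0.1949, 0.2552]
eef_rot: [0.13, 0.991, 0.0, 0.001]
ft_force: [-0.1, 0.5, 0.6]
width: 0.087
grip_force: 0.0
```

Call:
move_arm --targets '[[[-3.5, -4.9, 0], [0, 0, 0], 100], [[-3.5, -4.9, 0], [0, 0, 0], 100], [[-3.5, -4.9, 0], [0, 0, 0], 100], [[-3.5, -4.9, 0], [0, 0, 0], 100], [[-3.5, -4.9, 0], [0, 0, 0], 100], [[-3.5, -4.9, 0], [0, 0, 0], 100], [[0, 0, 0], [0, 0, -0.15], 100], [[0, 0, 0], [0, 0, -0.15], 100], [[0, 0, 2], [0, 0, -0.16], 100], [[0, 0, 3], [0, 0, 0], 100], [[0, 0, 0], [0, 0, 0], 100], [[0, 0, 0], [0, 0, 0], 100]]'

```text
time: 2.92
ee_pos: [0.5453, -0.1378, 0.2055]
eef_rot: [-0.103, 0.995, 0.0, 0.0]
ft_force: [0.7, -0.8, 0.3]
width: 0.0872
grip_force: 0.0
```

```bash
python3 - <<'E'
from h import *
c=r.camera("wrist");im=c["image"]
s=r.read_state();X=R.from_quat(s["eef_rot"]).as_matrix();print(s["ee_pos"],np.degrees(np.arctan2(X[1,1],X[0,1])))
cv2.imwrite("pics/w1.png",cv2.resize(im,(800,600),interpolation=cv2.INTER_CUBIC))
for p in [(.546,-.143,.1)]:print(proj(c,p,True)*10/7)
E
```

```text
[ 0.5454047  -0.13799743  0.2057673 ] 101.82698875335863
[384.60359457 296.70476656]
```

View pics/w1.png

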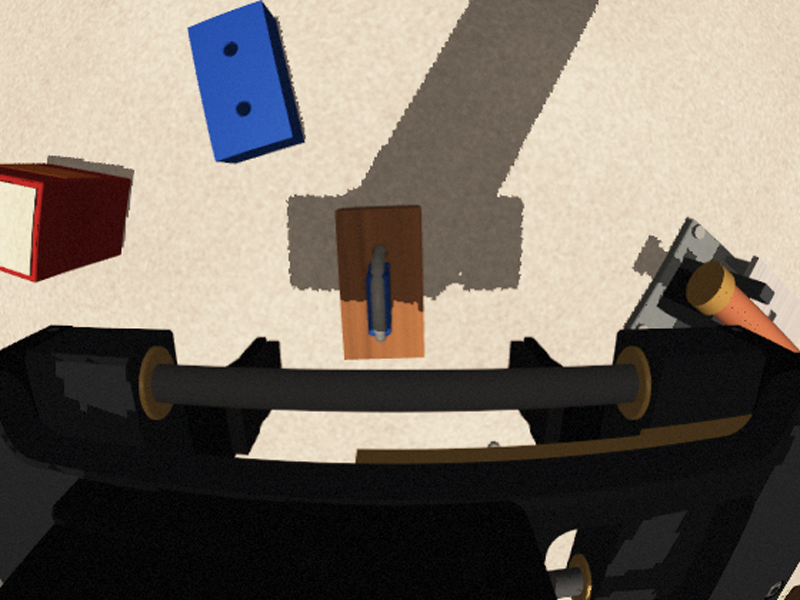

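The wrist view shows the U-bolt crown from (380,246) to (378,338) with the blue block visible on both sides at x 367–391. It runs nearly parallel to tool x.

```bash
python3 - <<'E'
from h import *
c=r.camera("wrist");s=r.read_state();X=R.from_quat(s["eef_rot"]).as_matrix()
im=c["image"];hsv=cv2.cvtColor(im,cv2.COLOR_BGR2HSV)
m=((hsv[...,0]>100)&(hsv[...,0]<130)&(hsv[...,1]>120)).astype(np.uint8);m[:, :240]=0;m[:,290:]=0;m[:160]=0;m[245:]=0
ys,xs=np.nonzero(m);print(xs.min(),xs.max(),ys.min(),ys.max(),cv2.minAreaRect(np.c_[xs,ys].astype(np.float32)))
k=.7
for n,u,v,z in[("rodhi",380*k,250*k,.1),("rodlo",378*k,333*k,.1),("Lblk",xs.min(),208,.097),("Rblk",xs.max()+1,208,.097),("hold",(338*k),(207*k),.045),("",421*k,206*k,.045),("",345*k,358*k,.045),("",424*k,356*k,.045)]:
  p=at(c,u,v,z,True);print(n,p.round(4),"tool cm",(X.T@(p-s["ee_pos"])*100).round(2))
E
```

```text
257 273 184 233 ((264.8582458496094, 208.68063354492188), (49.03761672973633, 15.669693946838379), 88.31531524658203)
rodhi [ 0.5194 -0.1514  0.1   ] tool cm [ 2.84 -0.77 10.58]
rodlo [ 0.5694 -0.1426  0.1   ] tool cm [-2.23 -0.92 10.59]
Lblk [ 0.5495 -0.1533  0.097 ] tool cm [-0.06 -1.57 10.88]
Rblk [ 0.5465 -0.139   0.097 ] tool cm [-0.06 -0.11 10.88]
hold [ 0.5034 -0.1863  0.045 ] tool cm [ 5.13 -3.85 16.07]
 [ 0.4912 -0.13    0.045 ] tool cm [ 5.18  1.91 16.07]
 [ 0.612  -0.1612  0.045 ] tool cm [-6.02 -3.62 16.09]
 [ 0.5982 -0.1038  0.045 ] tool cm [-5.84  2.28 16.09]
```

Call:
move_arm --targets '[[[0.2, -0.85, 0], [0, 0, 0.025], 100], [[0, 0, 5], [0, 0, 0], 100], [[0, 0, 4], [0, 0, 0], 100], [[0, 0, 3], [0, 0, 0], 100], [[0, 0, 1], [0, 0, 0], 100], [[0, 0, 0], [0, 0, 0], 100], [[0, 0, 0], [0, 0, 0], 60], [[0, 0, 0], [0, 0, 0], 40]]' --grip_force 40

```text
time: 4.03
ee_pos: [0.5452, -0.147, 0.0756]
eef_rot: [-0.09, 0.996, -0.0, 0.001]
ft_force: [-0.0, -0.4, -0.6]
width: 0.0741
grip_force: 0.0
```

Call:
move_arm --targets '[[[0, 0, 0], [0, 0, 0], 20], [[0, 0, 0], [0, 0, 0], 10], [[0, 0, 0], [0, 0, 0], 0], [[0, 0, 0], [0, 0, 0], 0], [[0, 0, 0], [0, 0, 0], 0], [[0, 0, 0], [0, 0, 0], 0]]'

```text
time: 4.78
ee_pos: [0.5445, -0.1469, 0.0745]
eef_rot: [-0.09, 0.996, 0.0, -0.0]
ft_force: [-1.8, 1.4, 0.4]
width: 0.015
grip_force: 2.3
```

Call:
move_arm --targets '[[[0, 0, 0], [0, 0, 0], 0], [[0, 0, 0], [0, 0, 0], 0], [[0, 0, -1], [0, 0, 0], 0], [[0, 0, -1], [0, 0, 0], 0], [[0, 0, -2], [0, 0, 0], 0], [[0, 0, -3], [0, 0, 0], 0], [[0, 0, -3], [0, 0, 0], 0], [[0, 0, -3], [0, 0, 0], 0], [[0, 0, -1], [0, 0, 0], 0], [[0, 0, 0], [0, 0, 0], 0], [[0, 0, 0], [0, 0, 0], 0]]'

```text
time: 6.15
ee_pos: [0.5439, -0.1466, 0.2133]
eef_rot: [-0.091, 0.996, 0.0, -0.001]
ft_force: [0.4, -0.3, -1.5]
width: 0.0138
grip_force: 39.8
```

```bash
python3 - <<'E'
from h import *
c=r.camera("wrist");im=c["image"]
s=r.read_state();X=R.from_quat(s["eef_rot"]).as_matrix();print(s["ee_pos"],np.degrees(np.arctan2(X[1,1],X[0,1])),s["grip_force"],s["ft_force"],s["torque"],X.round(3).tolist())
cv2.imwrite("pics/w2.png",cv2.resize(im[130:330,140:400],None,fx=3,fy=3,interpolation=cv2.INTER_CUBIC))
E
```

```text
[ 0.54390949 -0.1466588   0.21329945] 100.3846498165021 39.77391476277262 [-0.17337672 -0.17258369 -1.75776037] [ 0.02954584 -0.00863051 -0.01949244] [[-0.984, -0.18, -0.002], [-0.18, 0.984, 0.0], [0.002, 0.001, -1.0]]
```

View pics/w2.png

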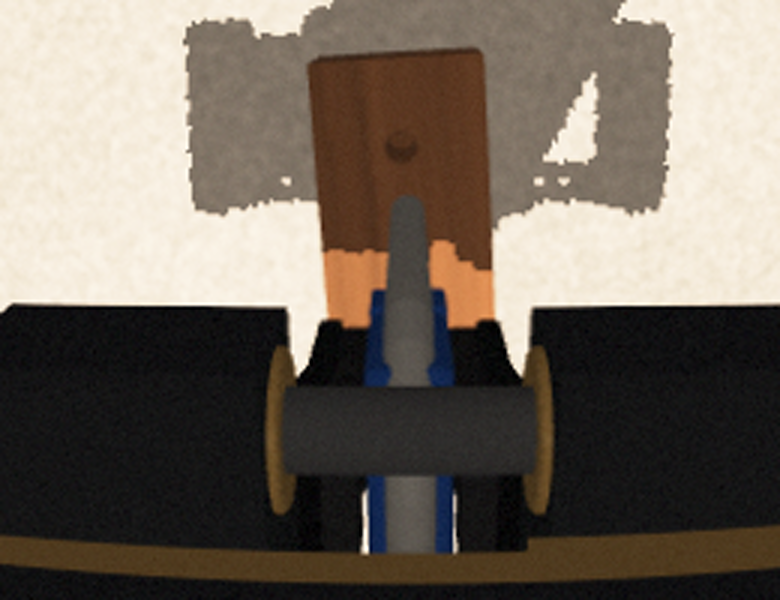

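The bolt is held straight, with its near leg tip at crop (407,197). Now I move over the bracket.

Call:
move_arm --targets '[[[0, 2, -1], [0, 0, 0], 0], [[-0.6, 4.3, 0], [0, 0, 0], 0], [[-0.6, 4.3, 0], [0, 0, 0], 0], [[-0.6, 4.3, 0], [0, 0, 0], 0], [[-0.6, 4.3, 0], [0, 0, 0], 0], [[-0.6, 4.3, 0], [0, 0, 0], 0], [[-0.6, 4.3, 0], [0, 0, 0], 0], [[-0.3, 3.6, 0], [0, 0, 0], 0], [[0, 1, 0], [0, 0, 0.166], 0], [[0, 0, 0], [0, 0, 0.166], 0], [[0, 0, 0], [0, 0, 0.166], 0], [[0, 0, 0], [0, 0, 0], 0], [[0, 0, 0], [0, 0, 0], 0], [[0, 0, 0], [0, 0, 0], 0]]'

```text
time: 7.95
ee_pos: [0.5245, 0.1787, 0.2244]
eef_rot: [0.157, 0.988, -0.0, -0.0]
ft_force: [-1.2, -0.2, -1.4]
width: 0.0135
grip_force: 39.8
```

```bash
python3 - <<'E'
from h import *
c=r.camera("wrist");im=c["image"]
s=r.read_state();X=R.from_quat(s["eef_rot"]).as_matrix();print(s["ee_pos"],np.degrees(np.arctan2(X[1,1],X[0,1])),s["grip_force"],s["ft_force"])
cv2.imwrite("pics/w3.png",cv2.resize(im[100:300,140:400],None,fx=3,fy=3,interpolation=cv2.INTER_CUBIC))
for ox in(-3,0,3,6):
  print(ox,[(proj(c,s["ee_pos"]+X@(np.array([24+e+ox,0,65])/1e3),True)-[140,100])*3+1 for e in(0,4)])
E
```

```text
[0.52447057 0.17873071 0.22442586] 71.9351338312453 39.77381158154458 [ 0.5828022   0.49482881 -1.83921752]
-3 [array([406.35227931, 281.62236126]), array([406.35569114, 265.06726857])]
0 [array([406.35478762, 269.2159017 ]), array([406.35860576, 252.58382136])]
3 [array([406.35760009, 256.75109125]), array([406.36182895, 240.04695956])]
6 [array([406.36072008, 244.23161454]), array([406.36536366, 227.46050562])]
```

View pics/w3.png

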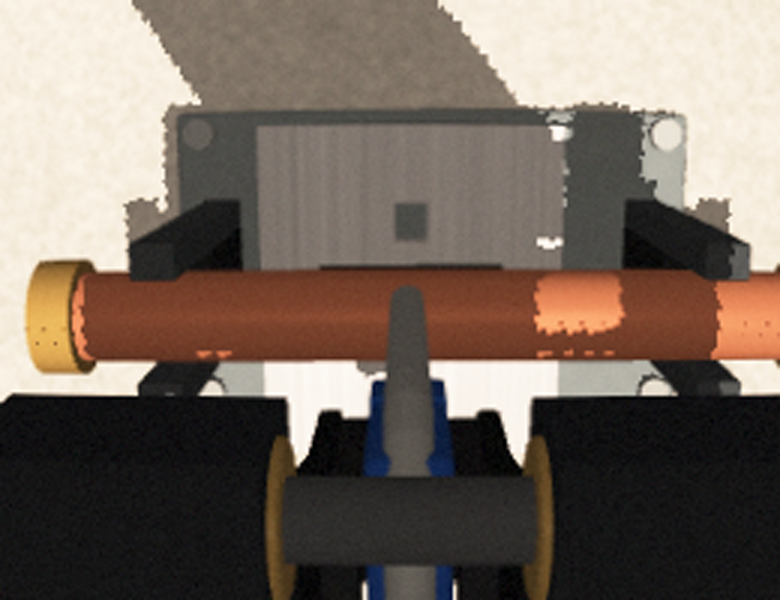

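The rod tip ends at crop row 286, against 253 for a centred grip. So the bolt sits about −8 mm along tool x in the grip. The near plate hole is at crop (411.5,222), spanning rows 203–241. Next I compute the correction.

```bash
python3 - <<'E'
from h import *
from scipy.optimize import brentq
c=r.camera("wrist");s=r.read_state();X=R.from_quat(s["eef_rot"]).as_matrix()
t=lambda p:(X.T@(p-s["ee_pos"])*1000).round(1)
a=lambda u,v,z:at(c,140+(u-1)/3,100+(v-1)/3,z,True)
h=a(411.5,222,.07);print("hole",h,t(h), [t(a(*q,.07)) for q in((395,222),(428,222),(411,203),(411,241))])
print("pipe edges", t(a(406,271,.1)),t(a(406,358,.1)))
print("plate corners",[t(a(*q,.07)) for q in((257,125),(563,125))])
print("ends",[t(a(*q,.1)) for q in((90,315),(717,315))])
z=s["ee_pos"][2]-.065;print("tip",t(a(407,286,z)),t(a(388,300,z)),t(a(426,300,z)))
E
```

```text
hole [0.50281189 0.18730733 0.07      ] [ 23.2   1.4 154.5] [array([ 23.2,  -4. , 154.5]), array([ 23.2,   6.8, 154.5]), array([ 29.5,   1.2, 154.5]), array([ 16.9,   1.2, 154.5])]
pipe edges [ 12.5  -0.3 124.5] [-14.5  -0.3 124.5]
plate corners [array([ 55.5, -48.9, 154.5]), array([ 55.6,  50.7, 154.5])]
ends [array([ -0.9, -99.4, 124.5]), array([ -0.8,  96.9, 124.5])]
tip [19.9  0.2 65. ] [16.5 -4.4 65. ] [16.5  4.7 65. ]
```

Call:
move_arm --targets '[[[0.72, 0.12, 0], [0, 0, 0], 0], [[0, 0, 2], [0, 0, 0], 0], [[0, 0, 2], [0, 0, 0], 0], [[0, 0, 2], [0, 0, 0], 0], [[0, 0, 0.8], [0, 0, 0], 0], [[0, 0, 0], [0, 0, 0], 0], [[0, 0, 0], [0, 0, 0], 0], [[0, 0, 0], [0, 0, 0], 0]]'

```text
time: 9.05
ee_pos: [0.5184, 0.1824, 0.1573]
eef_rot: [0.158, 0.987, 0.0, 0.0]
ft_force: [-0.2, -0.6, -1.8]
width: 0.0136
grip_force: 39.8
```

```bash
python3 - <<'E'
from h import *
c=r.camera("wrist");im=c["image"]
s=r.read_state();X=R.from_quat(s["eef_rot"]).as_matrix();print(s["ee_pos"],np.degrees(np.arctan2(X[1,1],X[0,1])),s["grip_force"],s["ft_force"])
cv2.imwrite("pics/w4.png",cv2.resize(im[130:270,210:350],None,fx=4,fy=4,interpolation=cv2.INTER_CUBIC))
E
```

```text
[0.51829185 0.18237747 0.15711066] 71.8564106162929 39.773838110268116 [ 0.48508642 -1.12819013 -1.79612242]
```

View pics/w4.png

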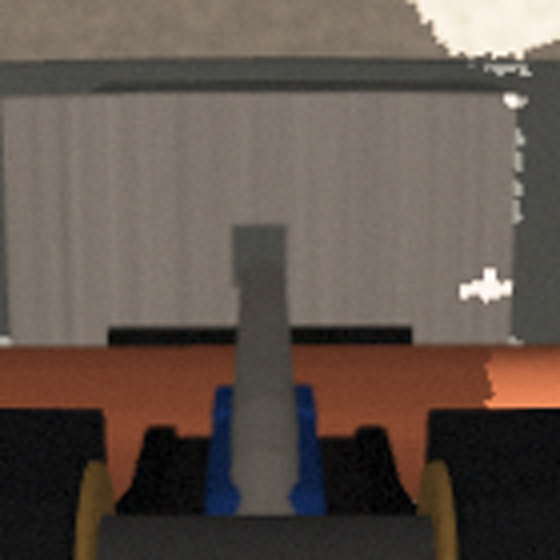

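The hole spans columns 232–286 with its top edge at row 226. The leg tip spans columns 243–287 with its outer end at about row 264.

```bash
python3 - <<'E'
from h import *
c=r.camera("wrist");s=r.read_state();X=R.from_quat(s["eef_rot"]).as_matrix()
t=lambda p:(X.T@(p-s["ee_pos"])*1000).round(1)
a=lambda u,v,z:at(c,210+(u-1.5)/4,130+(v-1.5)/4,z,True)
z=s["ee_pos"][2]-.065
print("hole L,R,far",t(a(232,240,.07)),t(a(286,240,.07)),t(a(259,226,.07)))
print("tip L,R,end",t(a(243,280,z)),t(a(287,280,z)),t(a(265,264,z)))
print("plate",t(a(5,200,.07)),t(a(515,200,.07)))
E
```

```text
hole L,R,far [19.6 -5.8 87. ] [19.6  4.7 87. ] [22.4 -0.6 87. ]
tip L,R,end [16.4 -3.3 65. ] [16.4  4.6 65. ] [19.3  0.6 65. ]
plate [ 27.9 -50.5  86.9] [27.8 49.7 87. ]
```

Call:
move_arm --targets '[[[0.06, -0.11, 0], [0, 0, 0], 0], [[0, 0, 1], [0, 0, 0], 0], [[0, 0, 0.6], [0, 0, 0], 0], [[0, 0, 0.2], [0, 0, 0], 0], [[0, 0, 0.2], [0, 0, 0], 0], [[0, 0, 0.2], [0, 0, 0], 0], [[0, 0, 0], [0, 0, 0], 0]]'

```text
time: 10.02
ee_pos: [0.5171, 0.1814, 0.1345]
eef_rot: [0.158, 0.987, 0.0, -0.0]
ft_force: [-0.6, 0.5, -2.1]
width: 0.0137
grip_force: 39.8
```

Call:
move_arm --targets '[[[0, 0, 0.2], [0, 0, 0], 0], [[0, 0, 0.2], [0, 0, 0], 0], [[0, 0, 0], [0, 0, 0], 0], [[0, 0, 0], [0, 0, 0], 0]]'

```text
time: 10.52
ee_pos: [0.5171, 0.1813, 0.1306]
eef_rot: [0.158, 0.987, 0.0, 0.0]
ft_force: [-0.3, -0.3, -2.1]
width: 0.0136
grip_force: 39.8
```

Call:
move_arm --targets '[[[0, 0, 0.2], [0, 0, 0], 0], [[0, 0, 0.2], [0, 0, 0], 0], [[0, 0, 0.2], [0, 0, 0], 0], [[0, 0, 0.2], [0, 0, 0], 0], [[0, 0, 0], [0, 0, 0], 0]]'

```text
time: 11.15
ee_pos: [0.517, 0.1813, 0.1223]
eef_rot: [0.158, 0.987, -0.0, -0.0]
ft_force: [-0.1, 0.6, -1.6]
width: 0.0135
grip_force: 39.8
```

Both legs are in with no side force and the saddle at about 0.117. I hold briefly, then press on in small steps.

Call:
move_arm --targets '[[[0, 0, 0.1], [0, 0, 0], 0], [[0, 0, 0.1], [0, 0, 0], 0], [[0, 0, 0.1], [0, 0, 0], 0], [[0, 0, 0.1], [0, 0, 0], 0], [[0, 0, 0], [0, 0, 0], 0]]'

```text
time: 11.78
ee_pos: [0.5172, 0.1814, 0.119]
eef_rot: [0.158, 0.987, 0.0, -0.0]
ft_force: [-2.3, -1.0, 5.3]
width: 0.0138
grip_force: 39.8
```

Call:
move_arm --targets '[[[0, 0, 0.1], [0, 0, 0], 0], [[0, 0, 0.1], [0, 0, 0], 0], [[0, 0, 0.1], [0, 0, 0], 0], [[0, 0, 0], [0, 0, 0], 0]]'

```text
time: 12.28
ee_pos: [0.5172, 0.1814, 0.116]
eef_rot: [0.158, 0.987, 0.0, 0.0]
ft_force: [-3.0, -0.5, 4.7]
width: 0.0134
grip_force: 39.8
```

Call:
move_arm --targets '[[[0, 0, 0.15], [0, 0, 0], 0], [[0, 0, 0.15], [0, 0, 0], 0], [[0, 0, 0.15], [0, 0, 0], 0], [[0, 0, 0.1], [0, 0, 0], 0], [[0, 0, 0], [0, 0, 0], 0]]'

```text
time: 12.9
ee_pos: [0.5172, 0.1814, 0.1105]
eef_rot: [0.158, 0.987, 0.0, 0.0]
ft_force: [-3.0, -1.4, 5.0]
width: 0.0138
grip_force: 39.8
```

Call:
move_arm --targets '[[[0, 0, 0.1], [0, 0, 0], 0], [[0, 0, 0.1], [0, 0, 0], 0], [[0, 0, 0], [0, 0, 0], 0]]'

```text
time: 13.28
ee_pos: [0.5172, 0.1814, 0.1085]
eef_rot: [0.158, 0.987, 0.0, 0.0]
ft_force: [-3.1, -1.6, 6.5]
width: 0.0136
grip_force: 39.8
```

Call:
move_arm --targets '[[[0, 0, 0.1], [0, 0, 0], 0], [[0, 0, 0], [0, 0, 0], 0]]'

```text
time: 13.52
ee_pos: [0.5172, 0.1814, 0.1075]
eef_rot: [0.158, 0.987, 0.0, 0.0]
ft_force: [-3.5, 0.2, 5.6]
width: 0.0136
grip_force: 39.8
```

Call:
move_arm --targets '[[[0, 0, 0.1], [0, 0, 0], 0], [[0, 0, 0], [0, 0, 0], 0]]'

```text
time: 13.78
ee_pos: [0.5172, 0.1814, 0.1065]
eef_rot: [0.158, 0.987, 0.0, 0.0]
ft_force: [-3.7, -1.0, 5.9]
width: 0.0137
grip_force: 39.8
```

Call:
move_arm --targets '[[[0, 0, 0.06], [0, 0, 0], 0], [[0, 0, 0], [0, 0, 0], 0]]'

```text
time: 14.02
ee_pos: [0.5172, 0.1814, 0.1062]
eef_rot: [0.158, 0.987, 0.0, 0.0]
ft_force: [-4.3, -1.6, 10.1]
width: 0.0139
grip_force: 39.8
```

Call:
move_arm --targets '[[[0, 0, 0.06], [0, 0, 0], 0], [[0, 0, 0], [0, 0, 0], 0]]'

```text
time: 14.28
ee_pos: [0.5172, 0.1814, 0.1061]
eef_rot: [0.158, 0.987, 0.0, -0.0]
ft_force: [-7.4, -2.0, 15.1]
width: 0.0138
grip_force: 39.8
```

Call:
move_arm --targets '[[[0, 0, 0.06], [0, 0, 0], 0], [[0, 0, 0], [0, 0, 0], 0]]'

```text
time: 14.52
ee_pos: [0.5173, 0.1814, 0.1061]
eef_rot: [0.158, 0.987, 0.001, -0.0]
ft_force: [-10.3, -3.8, 20.6]
width: 0.0136
grip_force: 39.8
```

The pipe hit its hard stop at 20 N. I ease off, release and rise.

Call:
move_arm --targets '[[[0, 0, -0.06], [0, 0, 0], 0], [[0, 0, -0.06], [0, 0, 0], 0], [[0, 0, 0], [0, 0, 0], 0], [[0, 0, 0], [0, 0, 0], 20], [[0, 0, 0], [0, 0, 0], 40], [[0, 0, 0], [0, 0, 0], 60], [[0, 0, 0], [0, 0, 0], 60], [[0, 0, 0], [0, 0, 0], 60]]'

```text
time: 15.52
ee_pos: [0.5171, 0.1814, 0.1054]
eef_rot: [0.158, 0.987, 0.0, 0.0]
ft_force: [0.6, -0.1, -0.1]
width: 0.0483
grip_force: 0.0
```

Call:
move_arm --targets '[[[0, 0, -0.5], [0, 0, 0], 60], [[0, 0, -1], [0, 0, 0], 60], [[0, 0, -3], [0, 0, 0], 60], [[0, 0, -4], [0, 0, 0], 60], [[0, 0, -4], [0, 0, 0], 60], [[0, 0, 0], [0, 0, 0], 60], [[0, 0, 0], [0, 0, 0], 60]]'

```text
time: 16.4
ee_pos: [0.5169, 0.1813, 0.2303]
eef_rot: [0.158, 0.987, 0.0, -0.0]
ft_force: [-0.3, -0.2, -0.5]
width: 0.0522
grip_force: 0.0
```

```bash
python3 - <<'E'
from h import *
w=r.camera("wrist")["image"];print(r.read_state()["ft_force"])
t=r.camera("scene")["image"][150:230,230:330]
cv2.imwrite("pics/w5.png",np.hstack([cv2.resize(w,(400,300)),cv2.resize(t,(375,300),interpolation=cv2.INTER_CUBIC)]))
E
```

```text
[ 0.52529492  0.79012478 -0.88855412]
```

View pics/w5.png

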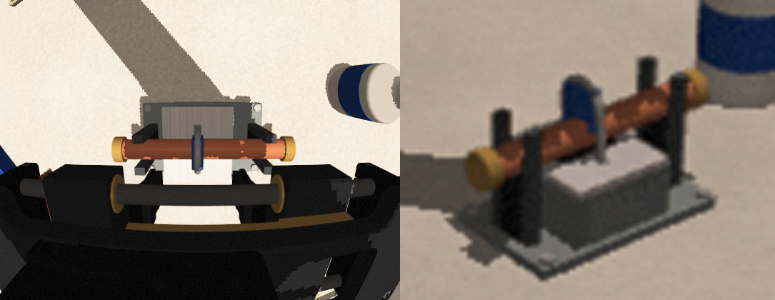

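The view shows the U-bolt upright astride the pipe with both legs in the plate (wrist view about (197,148)). The pipe is low between its posts and the gripper is clear.

```bash
python3 -c "
from bench import r
print(r.close_job())"
```

```text
the job is handed in; nothing more can be done
None
```

The U-bolt sits upright astride the pipe with both legs in the plate holes, the pipe is pressed to its stop at about 20 N, the gripper is released and clear, and the job is handed in; the verdict was not shown.

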